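# Press a bird's leg band, then slide the band board out to the pointer and hold it

### The job

Press the leg band: push the press's red lever right down to its stop while the band board is still in its place under it, and let the lever come fully back up. Then take the board by its black handle and slide it straight outward along the stand, without lifting it, until its outer end is level with the orange pointer. By then the board overhangs so far that it would tip off, so finish while still holding the handle, the board steady and lying flat on the stand; leave the bottle, the jar and the cup alone.

Things in the scene. Friction and masses are not known exactly. Their poses are not given: they have to be found in the camera images.
- stand: Fixed low white stand with a steel top 70 mm above the table. Origin on the table, x away from the robot; its top spans x -70 to 120, y -150 to 150 mm. OUTWARD, the way the board slides, is its own -y; outer edge at y = -150. Blue press fixed on it: column x 74 to 110, y -130 to -86, up to z 199; head over the board x -23 to 93, y -126 to -90, z 145 to 175
- lever (a joint): angle of the press lever, rad: 0 = raised (rest), grows as it is pushed down, 0.8 = at its lower stop. Spring: 0.56 N m at 0, 1.7 N m at the stop (about 9 N at the cross bar); it springs back by itself when let go
- lever_hinge (a point): point on the lever's hinge axis, which is parallel to the stand's y; in the stand's frame at (85, -108, 206) mm. Fixed
- lever_grip (a point): middle of the lever's red cross bar (20 mm thick, 70 long, parallel to the stand's y), 190 mm from the hinge, on its -x (robot) side; push it down from above. The lever points 0.62 rad above level at joint 0, 0.18 rad below at 0.8: bar centre about 316 mm above the table when up, 172 when down
- ram_axis (a point): point on the axis of the press's ram, in the stand's frame at (0, -108, 105) mm. Fixed
- board: Loose wooden band board, 90 (x) x 320 (y) x 12 mm, 0.55 to 0.9 kg, lying on the stand, outer end (blue stripe) roughly at the stand's outer edge at the start. Origin at the centre of its underside, -y outward, z up. A steel block (50 x 60 x 18 mm, y -148 to -88) makes the outer end heavy: it balances 100 mm from that end, so it tips when it overhangs more
- board_edge (a point): middle of the board's outer end, on its upper face, at (0, -160, 12) mm of the board
- board_grip (a point): centre of the black handle block near the board's inner end, at (0, 140, 32) mm of the board; the block is 50 (x) x 20 (y) x 40 mm high, standing on the board's upper face from 12 to 52 mm above the board's underside
- band (a point): the copper-coloured band on top of the board's steel block, at (0, -118, 32) mm of the board; under the ram at the start
- pointer: Fixed orange post (112 mm high, dark base 50 x 50 mm) beside the board's path on the far (+x) side, with an orange blade 5 mm thick pointing at the path. Origin on the table; same axes as the stand; y = 0 of its frame is the middle of the blade's thickness, where the board's outer end must come. It stands 125 to 160 mm outward of the stand's outer edge
- pointer_tip (a point): the end of the orange blade nearest the board's path, at (-25, 0, 86) mm of the pointer
- saline: white bottle with a blue cap, 56 mm across, 140 mm high, loose, origin at its underside; leave alone
- jar: amber jar with a white lid and label, 64 mm across, 80 mm high, loose, origin at its underside; leave alone
- cup: blue cup, 72 mm across, 85 mm high, loose, origin at its underside; leave alone

How it is judged:
By the outcome, as a careful person would: the job done as asked, in the order asked, and still so for the second after the job is handed in, while the arm keeps its last pose, push and grip.
It also fails if it takes over 61 s, if anything falls off the work surface, if the arm or the gripper's body presses on something with over 40 N, if the wrist force passes 120 N, or if a joint passes its speed limit or range.

### The arm

A 6-joint arm with a two-finger parallel gripper is mounted at the origin on the work surface. World frame = base frame: x ahead of the robot, y to its left, z up, the work surface at z = 0. Lengths are in mm, angles in rad, forces in N, time in s.
With the tool pointing down it reaches from about 350 to 875 mm from the base axis. Payload 4.2 kg.
Tool frame: the origin (TCP) lies between the finger pads; the fingertips stand 17 mm ahead of it and the grasp point (between the pads) lies 2 mm behind it; z points along the fingers, y is the line along which they close (so a half turn about z gives the same grasp; the last joint's range is limited). The gripper opens to 85 mm and grips with 20 to 120 N. Pads are 22 mm wide; open, the fingers measure 114 mm over their backs; the gripper's body (76 mm by 85 mm) begins 54 mm behind the grasp point. The pads swing forward as they close: fully open they stand 13 mm farther back than shut.
Start: joints at [-0.981, 0.385, 0.008, 0, -1.194, -0.259], TCP at [203.015, -591.087, 248.312] pointing down, gripper open.
Joint ranges: [-3.14, 3.14], [-1.21, 2.06], [-1.07, 1.41], [-3.16, 2.05], [-2.99, -0.16], [-3.1, 3.1]. Speed limits (rad/s): [2.79, 2.79, 3.14, 3.14, 3.14, 3.14].

### API

Orientations are given as a unit quaternion [x, y, z, w].
In Python, from bench import arm gives the robot as it stands.
- The arm moves only by the tool move_tool, called after "Call:" as name(argument=value, ...) on one line, values as JSON. Schema: {"type":"object","properties":{"segments":{"type":"string"},"finger_gap":{"type":"number"},"only":{"type":"string"},"quiet":{"type":"boolean"},"lines":{"type":"string"}},"required":["segments"],"additionalProperties":false}. segments is a string of 1 to 10 rows, one to a line, with the numbers parted by spaces; each row has 6 numbers: dx, dy, dz in shares of 500 mm (1.0 is 500 mm), then a rotation vector rx, ry, rz in shares of 2 rad (1.0 is 2 rad); each row is the pose to reach, as a shift and turn from the pose commanded when the call began, along the tool's axes at that moment; what a row does not reach only later rows make up. A row lasts 1/10 s, in which the tool goes at most 50 mm and 0.15 rad, less where a joint would pass 70% of its speed; a pose out of reach is approached as far as the arm can. finger_gap is the finger opening in mm, set as the call begins (left out keeps the last). The fingers move at their own pace and stop on an object; the grip force is fixed at half the most. Time passes only in rows, so rows that do not move let the fingers close. The tool returns the time, the measured TCP pose, the force, the opening and the grip force at its end. only (a regular expression) keeps the lines of the reply that match it, lines (a string "A,B") keeps lines A to B, and quiet returns only ok. Shift and turn numbers lie between -1 and 1, and a call with a number outside is refused. Input that does not fit is refused with a message, and nothing moves.
- arm.read_state(): the state, without advancing time (a new reading comes with each control period).
- arm.get_image(name): name is "scene" or "top" or "wrist"; returns the picture (420x560x3 uint8, blue, green, red); there is no depth.
- arm.get_calibration(name): a dict with "K" (3x3 intrinsics, pixels), "D" ([k1, k2, p1, p2, k3] as OpenCV has them; the pictures are not rectified), "rvec" (rotation vector, rad) and "tvec" (3), from world to camera coordinates, as OpenCV has them. Camera axes: x right, y down, z forward; pixel columns grow to the right and rows downward; lengths in mm; the calibration is good to about 2 mm. A picture is of the moment at which its call begins: read the wrist's pose just before it. get_calibration takes no time and is no camera call; for the wrist camera it gives the pose at the moment of the call.
- arm.job_done(): hands the job in; it is judged then, once.
The state is a dict: "clock": time; "joints": joint angles; "joint_vel": joint speeds; "joint_efforts": joint torques, N m; "position": TCP position; "ee_rot": TCP orientation; "contact_force": force on the tool from outside, world axes, zero at the start; "wrist_torque": the same for the moment, N m; "gripper_width": finger opening in mm; "grasp_force": force on a finger pad.
Only numpy, scipy, OpenCV 4.12 (cv2) and the standard library are available. Lean on these libraries where they do the work, as an engineer would, in place of code of your own. Each camera call takes 0.05 s, during which the arm holds its last target. There are 200 camera calls.

## Working session

There is one attempt and no reset: what is moved stays moved. The work goes in short steps, Python scripts to look and compute and a tool call to move; the robot and the scene stay as the last step left them, time stands still between calls to the robot, and variables do not carry over. Pictures are saved under pics/ and viewed, at most 10 in all, crops included, and the job is handed in when it is done.

```bash
ls; mkdir -p pics; cat > h.py <<'E'
import numpy as np, cv2
from bench import arm
def cal(n):
    c=arm.get_calibration(n); return [np.array(c[k],float) for k in("K","D","rvec","tvec")]
def snap(n,f):
    im=arm.get_image(n); cv2.imwrite(f"pics/{f}.png",im); return im
def ray(n,u,v,c=None):
    K,D,r,t=c or cal(n); R=cv2.Rodrigues(r)[0]
    p=cv2.undistortPoints(np.array([[[u,v]]],float),K,D)[0,0]
    return -R.T@t.ravel(), R.T@np.array([p[0],p[1],1])
def atz(n,u,v,z,c=None):
    o,d=ray(n,u,v,c); return o+d*(z-o[2])/d[2]
def proj(n,P,c=None):
    K,D,r,t=c or cal(n); return cv2.projectPoints(np.array(P,float).reshape(-1,1,3),r,t,K,D)[0][:,0]
E
python3 - <<'E'
from h import *
snap("top","t0");snap("scene","s0")
s=arm.read_state();print(s)
for n in("top","scene"):
    o,d=ray(n,280,210);print(n,o,d)
E
```

```text
bench.py
pics
{'clock': 0.1, 'joints': array([-9.81385774e-01,  3.85478750e-01,  6.78580424e-03, -4.41913473e-04,
       -1.19401054e+00, -2.58590924e-01]), 'joint_vel': array([ 0.00144406, -0.00084933,  0.00414847,  0.00116121, -0.00048941,
        0.00065884]), 'joint_efforts': array([-1.70551179e-03, -3.93318558e+01,  1.88927561e+01,  4.19805542e+00,
       -2.60362125e-03,  1.01860715e-05]), 'position': array([ 202.87052571, -590.64861619,  247.33959274]), 'ee_rot': array([-1.64576106e-01,  9.86363905e-01,  9.53635479e-04, -2.05119157e-04]), 'contact_force': array([0.57735096, 0.44092683, 0.28658552]), 'wrist_torque': array([ 0.00886402,  0.01669314, -0.04596668]), 'grasp_force': 0.0, 'gripper_width': 85.12368530727866}
top [ 311.58909916  -41.20691832 1797.54552787] [ 0.15008237 -0.02439241 -0.98866208]
scene [1595.1972734   224.24139644 1402.96517879] [-0.63302474 -0.15061374 -0.75936195]
```

View pics/t0.png

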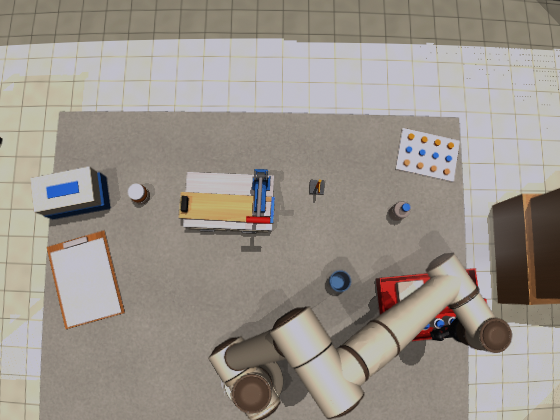

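View pics/s0.png

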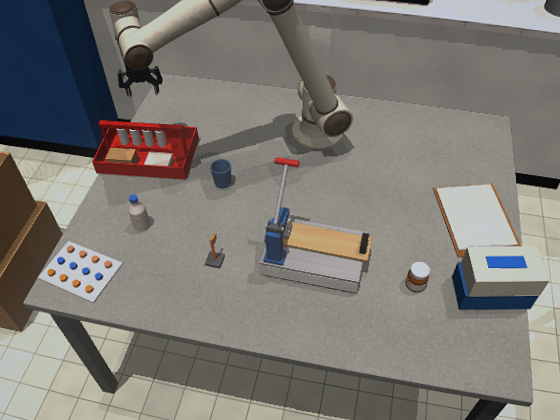

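Top view: up is world +x, right is −y; the stand is at about (228,202), lever bar at (258,220), handle at (184,204) and pointer at (318,186). I'll enlarge both views.

```bash
python3 - <<'E'
import cv2
t=cv2.imread('pics/t0.png')[160:260,170:330];cv2.imwrite('pics/t1.png',cv2.resize(t,None,fx=5,fy=5,interpolation=cv2.INTER_CUBIC))
t=cv2.imread('pics/s0.png')[150:300,195:395];cv2.imwrite('pics/s1.png',cv2.resize(t,None,fx=4,fy=4,interpolation=cv2.INTER_CUBIC))
E
```

```text
(no output)
```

View pics/t1.png

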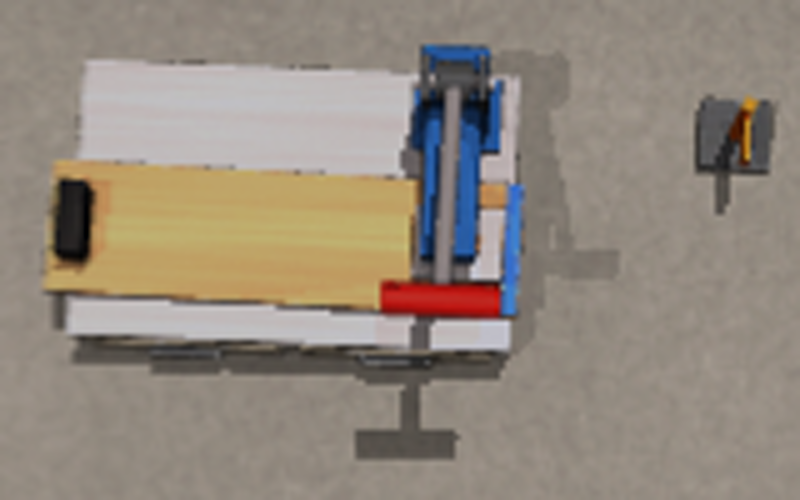

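View pics/s1.png

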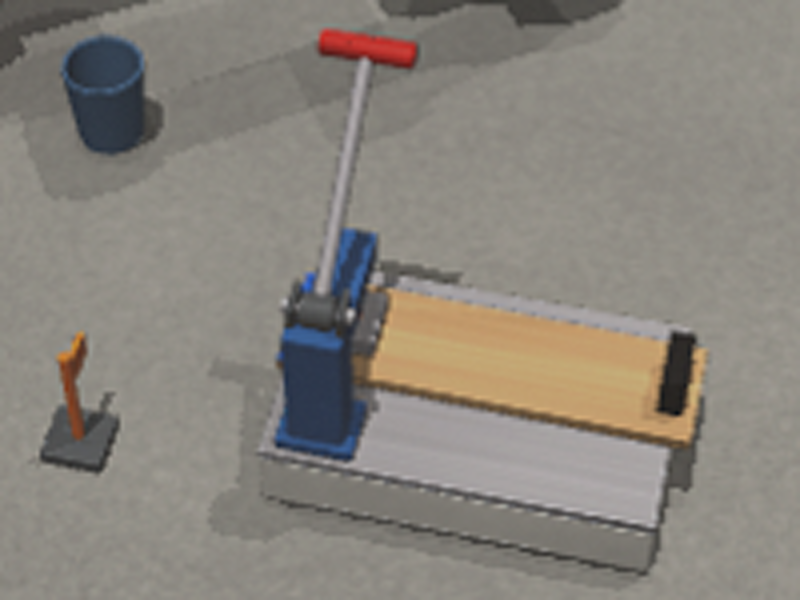

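Crops: the stand's top corners, board corners, handle, red bar (middle: top crop (441,299), scene crop (368,49)) and pointer tip (scene crop (84,337), top crop (747,163)) are all readable. Next I fit the poses.

```bash
cat > fit.py <<'E'
from h import *
from scipy.optimize import least_squares
T=lambda u,v:((u+.5)/5-.5+170,(v+.5)/5-.5+160)
S=lambda u,v:((u+.5)/4-.5+195,(v+.5)/4-.5+150)
ct,cs=cal("top"),cal("scene")
def W(p,L,z0=0):
    c,s=np.cos(p[2]),np.sin(p[2]);L=np.array(L,float)
    return np.c_[p[0]+c*L[:,0]-s*L[:,1],p[1]+s*L[:,0]+c*L[:,1],L[:,2]+z0]
def fit(top,sc,z0,g):
    def f(p):
        r=[]
        for o,c,M in((top,ct,T),(sc,cs,S)):
            if o: r.append(proj("",W(p,[a for a,_ in o],z0),c)-np.array([M(*q) for _,q in o]))
        return np.concatenate(r).ravel()
    q=least_squares(f,g,loss='soft_l1'); print(q.x.round(3),f(q.x).round(1)); return q.x
st=fit([((120,150,70),(84,60)),((120,-150,70),(520,75)),((-70,150,70),(66,337)),((-70,-150,70),(509,350)),((-76.6,-108,316.4),(441,299))],
 [((120,150,70),(660,525)),((120,-150,70),(262,452)),((-70,150,70),(693,328)),((-76.6,-108,316.4),(368,49))],0,[600,0,0])
bd=fit([((45,160,12),(55,160)),((-45,160,12),(45,290)),((45,-160,12),(523,185)),((-45,-160,12),(510,316)),((0,140,52),(72,218))],
 [((45,160,12),(690,443)),((-45,160,12),(708,350)),((0,140,52),(683,334))],70,[600,0,0])
pt=fit([((-25,0,86),(747,163))],[((-25,0,86),(84,337))],0,[650,-250,st[2]])
print("bar",W(st,[(-76.6,-108,316.4)]),"edge",W(bd,[(0,-160,82)]),"grip",W(bd,[(0,140,102)]))
def loc(p,w): 
    c,s=np.cos(p[2]),np.sin(p[2]);d=np.array(w)[:2]-p[:2];return c*d[0]+s*d[1],-s*d[0]+c*d[1]
print("board in stand",loc(st,bd),"pointer in stand",loc(st,pt))
# triangulate tip & bar
for a,b in((T(747,163),S(84,337)),(T(441,299),S(368,49))):
    o1,d1=ray("",*a,ct);o2,d2=ray("",*b,cs);k=np.linalg.lstsq(np.c_[d1,-d2],o2-o1,rcond=None)[0];print(o1+d1*k[0],o2+d2*k[1])
E
python3 fit.py
```

```text
[ 5.80983e+02  9.43270e+01 -1.20000e-02] [-0.9 -0.1 -1.  -0.8 -0.3 -0.7 -0.2 -0.7 -0.4  1.7 -0.6 -0.1 -1.1  0.1
 -0.7 -0.9 -0.  -1.5]
[ 5.79082e+02  9.86350e+01 -4.10000e-02] [-0.6 -0.2 -0.8 -0.  -0.1  0.   1.   0.2 -1.2 -0.4 -0.1 -1.1 -0.1 -1.1
 -1.3  5. ]
[ 639.685 -236.787   -1.305] [-0.6  0.3 -0.6  0.2]
bar [[503.04189848 -12.70949886 316.4       ]] edge [[572.49766242 -61.22904248  82.        ]] grip [[584.84275649 238.51684765 102.        ]]
board in stand (np.float64(-1.9547021351325167), np.float64(4.2845782895404945)) pointer in stand (np.float64(62.826813597644836), np.float64(-330.35584286311024))
[ 633.95793425 -214.52588695   87.86026165] [ 632.98373266 -210.61494105   87.28010029]
[508.078832   -13.74305626 315.07238628] [507.64428594 -11.652628   315.0535174 ]
```

Residuals are small (about 1 px, 3 mm) and the triangulated heights agree: bar at 315 against 316, tip at 87 against 86. So the stand is at about (581,94), yaw −0.01, with the bar at about (508,−13). Next I work out the move to above the bar.

```bash
cat > go.py <<'E'
import sys
from h import *
from scipy.spatial.transform import Rotation as R
def delta(x,y,z,yaw):
    s=arm.read_state();r=R.from_quat(s['ee_rot'])
    g=R.from_euler('z',yaw)*R.from_matrix(np.diag([-1.,1,-1]))
    print('at',s['position'].round(1),'d',r.inv().apply(np.array([x,y,z])-s['position']).round(1),'rot',(r.inv()*g).as_rotvec().round(3),'F',s['contact_force'].round(1),'t',s['clock'])
if __name__=="__main__": delta(*map(float,sys.argv[1:5]))
E
python3 go.py 506 -13 375 -0.015
```

```text
at [ 202.9 -590.6  247.3] d [-474.2  448.2 -126.8] rot [ 0.002 -0.     0.346] F [0.6 0.4 0.3] t 0.1
```

The rows are not in the units I measure in: shifts go in shares of 500 mm and turns go in shares of 2 rad. I convert before sending: -316 mm is -0.632, 300 mm is 0.6, 0.346 rad is 0.173.

Call:
move_tool(segments="-0.03 0.03 -0.08 0 0 0.05\n-0.096 0.09 -0.14 0 0 0.1\n-0.162 0.154 -0.19 0 0 0.15\n-0.23 0.218 -0.23 0 0 0.173\n-0.296 0.282 -0.254 0 0 0.173\n-0.364 0.346 -0.254 0 0 0.173\n-0.43 0.41 -0.254 0 0 0.173\n-0.498 0.474 -0.254 0 0 0.173\n-0.564 0.538 -0.254 0 0 0.173\n-0.632 0.6 -0.254 0 0 0.173", finger_gap=0)

```text
clock: 1.1
position: [404.6, -202.8, 375.2]
ee_rot: [0.008, 1.0, 0.0, 0.0]
contact_force: [0.8, -0.2, 0.5]
gripper_width: -0.3
grasp_force: 0.0
```

```bash
python3 go.py 506 -13 375 -0.015
```

```text
at [ 404.6 -202.8  375.2] d [-98.6 191.3   0.3] rot [ 0.  0. -0.] F [ 0.8 -0.2  0.5] t 1.1
```

Converted, 191 mm is 0.382, 189 mm is 0.378.

Call:
move_tool(segments="-0.04 0.076 0 0 0 0\n-0.08 0.154 0 0 0 0\n-0.12 0.23 0 0 0 0\n-0.16 0.306 0 0 0 0\n-0.196 0.378 0 0 0 0\n-0.196 0.382 0 0 0 0\n-0.196 0.382 0 0 0 0")

```text
clock: 1.8
position: [505.3, -14.3, 374.5]
ee_rot: [0.007, 1.0, -0.0, -0.001]
contact_force: [-0.1, 0.9, -0.0]
gripper_width: -0.1
grasp_force: 0.0
```

```bash
python3 go.py 506 -13 350 -0.015; python3 - <<'E'
from h import *
c=cal("wrist");snap("wrist","w0");o,d=ray("",280,210,c);print(o,d)
print(proj("",[[507,-13,316],[507,-48,316],[507,22,316],[633,-212,86]],c))
E
```

```text
at [505.3 -14.3 374.5] d [-0.7  1.3 24.5] rot [-0.    -0.002  0.002] F [-0.1  0.9 -0. ] t 1.8
[425.09660357 -13.1356487  499.95701979] [ 0.31697941 -0.00336814 -0.9484892 ]
[[281.59451573 239.09455046]
 [229.12426331 239.6967875 ]
 [334.11335909 238.36943112]
 [152.64914402 254.37852621]]
```

View pics/w0.png

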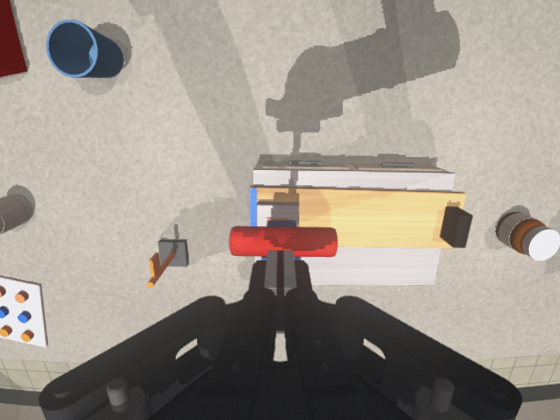

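Wrist view (up is −x): the red bar is centred at (283,241), as predicted, with the fingertips just above it. The pointer tip at (155,255) also agrees with the prediction (153,254). Pushing down along the bar's arc.

Converted, 130 mm is 0.26, 104 mm is 0.208.

Call:
move_tool(segments="-0.004 0 0.04 0 0 0\n-0.002 0 0.062 0 0 0\n0.012 0 0.086 0 0 0\n0.024 0 0.11 0 0 0\n0.036 0 0.134 0 0 0\n0.046 0 0.158 0 0 0\n0.054 0 0.184 0 0 0\n0.06 0 0.208 0 0 0\n0.064 0 0.236 0 0 0\n0.068 0 0.26 0 0 0")

```text
clock: 2.85
position: [469.6, -16.0, 245.8]
ee_rot: [0.008, 1.0, -0.0, -0.001]
contact_force: [-3.4, 0.7, 7.0]
gripper_width: 0.2
grasp_force: 3.3
```

Call:
move_tool(segments="0 0 0.024 0 0 0\n-0.002 0 0.048 0 0 0\n-0.004 0 0.07 0 0 0\n-0.006 0 0.084 0 0 0\n-0.006 0 0.084 0 0 0")

```text
clock: 3.35
position: [472.2, -16.2, 203.2]
ee_rot: [0.008, 1.0, -0.001, -0.002]
contact_force: [-5.3, -0.3, 7.2]
gripper_width: -0.2
grasp_force: 3.5
```

Converted, 5 mm is 0.01, 3 mm is 0.006.

Call:
move_tool(segments="0 0 0.006 0 0 0\n-0.002 0 0.01 0 0 0\n-0.002 0 0.01 0 0 0")

```text
clock: 3.65
position: [473.4, -16.3, 199.0]
ee_rot: [0.008, 1.0, -0.001, -0.002]
contact_force: [-5.4, 0.0, 7.1]
gripper_width: 0.0
grasp_force: 3.5
```

Call:
move_tool(segments="0 0 0.004 0 0 0\n0 0 0.008 0 0 0\n0 0 0.008 0 0 0")

```text
clock: 3.95
position: [473.8, -16.3, 197.7]
ee_rot: [0.008, 1.0, -0.001, -0.001]
contact_force: [-10.1, 2.0, 20.1]
gripper_width: 0.0
grasp_force: 10.3
```

The force jumped from 7 to 20 N and z stalled at 198, so the lever is at its stop. One small extra push, then back up the arc.

Converted, 2 mm is 0.004.

Call:
move_tool(segments="0 0 0.004 0 0 0\n0 0 0.004 0 0 0\n0 0 0.004 0 0 0")

```text
clock: 4.25
position: [473.8, -16.3, 197.1]
ee_rot: [0.007, 1.0, -0.001, -0.0]
contact_force: [-13.6, 2.0, 28.5]
gripper_width: 0.2
grasp_force: 13.9
```

Call:
move_tool(segments="0.004 0 -0.028 0 0 0\n0.006 0 -0.06 0 0 0\n0.004 0 -0.096 0 0 0\n0 0 -0.132 0 0 0\n-0.008 0 -0.168 0 0 0\n-0.02 0 -0.204 0 0 0\n-0.032 0 -0.24 0 0 0\n-0.052 0 -0.28 0 0 0\n-0.064 0 -0.316 0 0 0\n-0.068 0 -0.37 0 0 0")

```text
clock: 5.25
position: [508.8, -16.3, 377.0]
ee_rot: [0.008, 1.0, -0.0, -0.001]
contact_force: [0.6, 0.6, -0.3]
gripper_width: 0.3
grasp_force: 0.0
```

```bash
python3 go.py 584 238 240 -0.02
```

```text
at [508.8 -16.3 377. ] d [-71.3 255.5 136.8] rot [-0.    -0.003  0.003] F [ 0.6  0.6 -0.3] t 5.25
```

Converted, 255 mm is 0.51, 245 mm is 0.49.

Call:
move_tool(segments="0 0.09 0 0 0 0\n-0.02 0.18 0 0 0 0\n-0.05 0.27 0 0 0 0\n-0.08 0.35 0.02 0 0 0\n-0.11 0.43 0.08 0 0 0\n-0.136 0.49 0.16 0 0 0\n-0.142 0.51 0.22 0 0 0\n-0.142 0.51 0.264 0 0 0\n-0.142 0.51 0.274 0 0 0\n-0.142 0.51 0.274 0 0 0", finger_gap=60)

```text
clock: 6.25
position: [584.2, 237.6, 240.1]
ee_rot: [0.008, 1.0, -0.001, -0.0]
contact_force: [-0.2, -0.2, 1.2]
gripper_width: 60.3
grasp_force: 0.0
```

```bash
python3 - <<'E'
from h import *
print(arm.read_state()['position'])
c=cal("wrist");w=snap("wrist","w1");s=snap("scene","s2")
np.savez('w1c.npz',*c)
print(proj("",[[585,238,122],[633,-212,86]],c))
cv2.imwrite('pics/m.png',np.hstack([cv2.resize(w,(400,300)),cv2.resize(s,(400,300))]))
E
```

```text
[584.21329321 237.60567368 240.0675308 ]
[[ 280.19802074  209.42577797]
 [-100.88674271  243.87425853]]
```

View pics/w1.png

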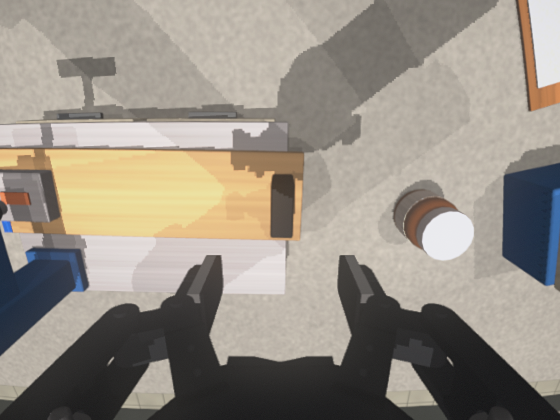

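View pics/s2.png

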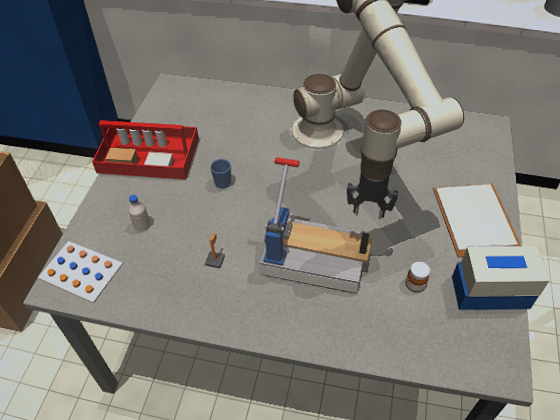

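Wrist view: the handle is at (272–294, 175–237) between the fingers and matches the prediction (280,209). The steel block and band are visible at the left. Scene view: the lever is fully up again and the wrist bulk lies on the +y side, clear of the lever. Descending to grasp.

Converted, 132 mm is 0.264, 126 mm is 0.252.

```bash
python3 - <<'E'
from h import *
c=[np.load('w1c.npz')[f'arr_{i}'] for i in range(4)]
P=lambda u,v,z:atz("",u,v,z,c)[:2].round(1)
print("handle",P(283,206,122),"board corners",P(304,152,82),P(302,240,82),P(20,149.5,82),P(88,235,82),"stand",P(285,294,70),P(288,122,70),P(85,290,70),P(15,123,70))
E
```

```text
handle [582.  240.4] board corners [542. 261.] [631.8 259.7] [532.3 -16.7] [623.5  35.6] stand [704.5 241.6] [515.  246.6] [698.5   6.8] [507.  -26.2]
```

Call:
move_tool(segments="0 0 0.06 0 0 0\n0 0 0.12 0 0 0\n0 0 0.18 0 0 0\n0 0 0.224 0 0 0\n0 0 0.252 0 0 0\n0 0 0.264 0 0 0\n0 0 0.264 0 0 0")

```text
clock: 7.05
position: [584.6, 238.6, 108.9]
ee_rot: [0.008, 1.0, 0.0, 0.0]
contact_force: [-1.6, 0.7, 0.7]
gripper_width: 60.0
grasp_force: 0.0
```

```bash
python3 go.py 584 237.5 107 -0.015
```

```text
at [584.6 238.6 108.9] d [ 0.6 -1.1  1.9] rot [ 0.     0.001 -0.   ] F [-1.6  0.7  0.7] t 7.05
```

Converted, 2 mm is 0.004, 0.018 rad is 0.009.

Call:
move_tool(segments="0 0 0.004 0 0 0.009\n0 0 0.004 0 0 0.009\n0 0 0.004 0 0 0.009\n0 0 0.004 0 0 0.009\n0 0 0.004 0 0 0.009\n0 0 0.004 0 0 0.009\n0 0 0.004 0 0 0.009\n0 0 0.004 0 0 0.009\n0 0 0.004 0 0 0.009", finger_gap=0)

```text
clock: 7.95
position: [584.6, 239.0, 107.5]
ee_rot: [0.017, 1.0, 0.0, 0.001]
contact_force: [-1.6, 0.0, 6.0]
gripper_width: 19.2
grasp_force: 60.5
```

```bash
python3 go.py 584 237.5 107 -0.03
```

```text
at [584.6 239.  107.5] d [ 0.5 -1.5  0.5] rot [ 0.001  0.001 -0.003] F [-1.6  0.   6. ] t 7.95
```

Gripped at 19 mm with 60 N. The handle is at y=239, so the outer end is at about −61, which agrees with the fit. The pointer is at about −211 there, so I slide ~130 mm first.

Converted, -65 mm is -0.13, -58 mm is -0.116.

Call:
move_tool(segments="0 -0.006 0 0 0 0\n0 -0.018 0 0 0 0\n0 -0.032 0 0 0 0\n0 -0.046 0 0 0 0\n0 -0.06 0 0 0 0\n0 -0.074 0 0 0 0\n0 -0.088 0 0 0 0\n0 -0.102 0 0 0 0\n0 -0.116 0 0 0 0\n-0.002 -0.13 0 0 0 0")

```text
clock: 8.95
position: [584.4, 176.0, 107.5]
ee_rot: [0.016, 1.0, 0.002, 0.002]
contact_force: [-0.4, 7.5, 4.1]
gripper_width: 19.4
grasp_force: 60.1
```

Call:
move_tool(segments="0 -0.014 0 0 0 0\n0 -0.028 0 0 0 0\n0 -0.042 0 0 0 0\n0 -0.056 0 0 0 0\n0 -0.07 0 0 0 0\n0 -0.084 0 0 0 0\n0 -0.098 0 0 0 0\n0 -0.112 0 0 0 0\n-0.002 -0.124 0 0 0 0\n-0.002 -0.13 0 0 0 0")

```text
clock: 9.95
position: [583.8, 110.7, 107.7]
ee_rot: [0.016, 1.0, 0.002, 0.003]
contact_force: [0.1, 7.9, 4.0]
gripper_width: 19.1
grasp_force: 60.3
```

Call:
move_tool(segments="0 0 0 0 0 0\n0 0 0 0 0 0")

```text
clock: 10.15
position: [583.7, 110.4, 107.6]
ee_rot: [0.016, 1.0, 0.001, 0.002]
contact_force: [-0.0, 5.4, 3.9]
gripper_width: 18.9
grasp_force: 60.2
```

```bash
python3 - <<'E'
from h import *
s=arm.read_state();print(s['position'],s['wrist_torque'])
t=snap("top","t2")
sc=snap("scene","s3")
a=cv2.resize(t[165:235,210:330],None,fx=5,fy=5,interpolation=2)
b=cv2.resize(sc[195:285,190:310],None,fx=5,fy=5,interpolation=2)
cv2.imwrite('pics/c2.png',a);cv2.imwrite('pics/c3.png',b)
E
```

```text
[583.68945539 110.44413915 107.63031283] [ 1.30840639  0.07245447 -0.17750607]
```

View pics/c2.png

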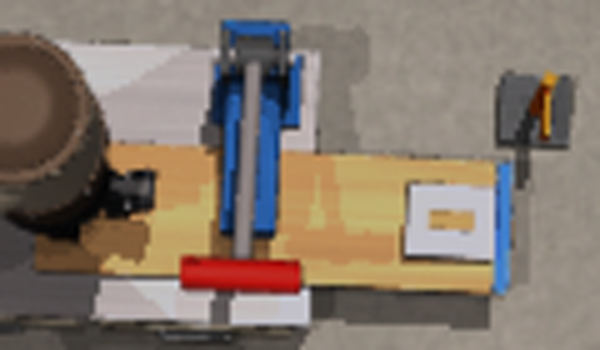

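View pics/c3.png

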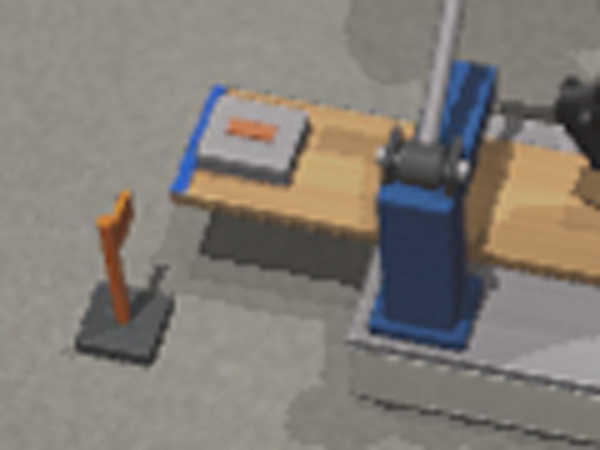

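Top crop: the blue outer end runs (513,163)–(503,295), and the blade's tip end is at about (547,140). Scene crop: the blue end runs (215,88)–(175,192), and the blade tip is at about (127,202). Now the remaining gap in both views.

```bash
cat > gap.py <<'E'
from h import *
import sys
yaw=-0.026
def rel(edge,tip,c,ox,oy,k,zt=86):
    m=lambda p,z:atz("",(p[0]+.5)/k-.5+ox,(p[1]+.5)/k-.5+oy,z,c)[:2]
    A,B=[m(p,82) for p in edge];t=m(tip,zt);M=(A+B)/2;n=np.array([-np.sin(yaw),np.cos(yaw)])
    print("corners",A.round(1),B.round(1),"w",np.linalg.norm(A-B).round(1),"endyaw",np.arctan2(A[1]-B[1],A[0]-B[0]).round(3),"tip",t.round(1),"gap",((M-t)@n).round(1))
if __name__=="__main__":
    rel([(513,163),(503,295)],(547,139),cal("top"),210,165,5)
    rel([(173,192),(214,87)],(127,202),cal("scene"),190,195,5)
    # subpixel: blue right edge & orange columns in raw top
    t=cv2.imread(sys.argv[1]).astype(float); d=t[:,:,0]-t[:,:,2]
    for r in range(200,223,4): print(r,d[r,306:316].astype(int))
    o=t[:,:,2]-t[:,:,0]
    for r in range(184,196): print(r,o[r,313:324].astype(int))
E
python3 gap.py pics/t2.png
```

```text
corners [ 617.5 -192. ] [ 527.4 -185.4] w 90.3 endyaw -0.073 tip [ 633.6 -214.7] gap 24.4
corners [ 620.4 -187.2] [ 532.8 -185.2] w 87.6 endyaw -0.022 tip [ 636.7 -211.7] gap 23.9
200 [-96 -95 -95  14 132 135  49  -6  -9  -9]
204 [  9   8   8 100 134 135  11 -16 -17 -17]
208 [  7   7   9  96 134 134  21 -16 -18 -17]
212 [  9   9   8 134 136 135 -19 -17 -16 -16]
216 [  2   3   1 134 134  85 -14 -18 -16 -16]
220 [-92 -93 -37 129 135 103 -14 -18 -17 -17]
184 [ -2  -1  -1  17  68  64 153  38  -1  -1   0]
185 [  1   0   1  53  70  62 153  14  -1  -1  -1]
186 [  0  -1  15  68  69  66 152  15  -1  -1   0]
187 [  0   1  -1  65  64  84 153  14   0  -1  -2]
188 [  0   0   0  15  13  85 154  12  -1  -1   0]
189 [ -1  -1   0   0   1  84 153  -1  -1   0   1]
190 [  1   0   0  -1  -2  82 151   0  -1  -1   0]
191 [ -1  -1   0   0   2  65 132   0   0   0   0]
192 [-1 -2  0 -1 16 59 51  0 -2 -1  0]
193 [ 1  1  0  0  1 19 19 -1 -1 -1  2]
194 [ 9  8  7  9  8  8  6  7  7  7 10]
195 [11 11 10 20 19 19 18 20 18 18 19]
```

Converted, -21 mm is -0.042, -20 mm is -0.04.

Call:
move_tool(segments="0 -0.006 0 0 0 0\n0 -0.014 0 0 0 0\n0 -0.022 0 0 0 0\n0 -0.03 0 0 0 0\n0 -0.036 0 0 0 0\n0 -0.04 0 0 0 0\n0 -0.042 0 0 0 0\n0 -0.042 0 0 0 0\n0 -0.042 0 0 0 0")

```text
clock: 11.15
position: [583.3, 90.1, 107.9]
ee_rot: [0.016, 1.0, 0.002, 0.003]
contact_force: [0.5, 6.0, 4.3]
gripper_width: 19.1
grasp_force: 60.4
```

```bash
python3 - <<'E'
from h import *
s=arm.read_state();print(s['position'],s['wrist_torque'])
t=snap("top","t4");sc=snap("scene","s4")
a=cv2.resize(t[178:228,290:330],None,fx=10,fy=10,interpolation=2)
b=cv2.resize(sc[205:270,195:245],None,fx=8,fy=8,interpolation=2)
b=cv2.resize(b,None,fx=.96154,fy=.96154)[:500]
cv2.imwrite('pics/c4.png',np.hstack([a,b]));print(a.shape,b.shape)
t=t.astype(float);d=t[:,:,0]-t[:,:,2]
for r in range(200,223,4): print(r,d[r,311:323].astype(int))
E
```

```text
[583.34502083  90.06788982 107.90432201] [ 1.9933139   0.20252812 -0.10594546]
(500, 400, 3) (500, 385, 3)
200 [-95 -95 -95 -96  20 134 136  48 -15 -17 -17 -18]
204 [  8   8   8   9  66 135 135   7 -17 -17 -16 -18]
208 [  4   6   6   8 102 135 135  18 -17 -17 -16 -19]
212 [  9   8   9   9 106 135 134 -24 -16 -16 -17 -19]
216 [  7   7   8   6 138 135  85 -17 -17 -17 -18 -20]
220 [-91 -92 -91 -42 133 134 104 -18 -19 -16 -20 -20]
```

View pics/c4.png

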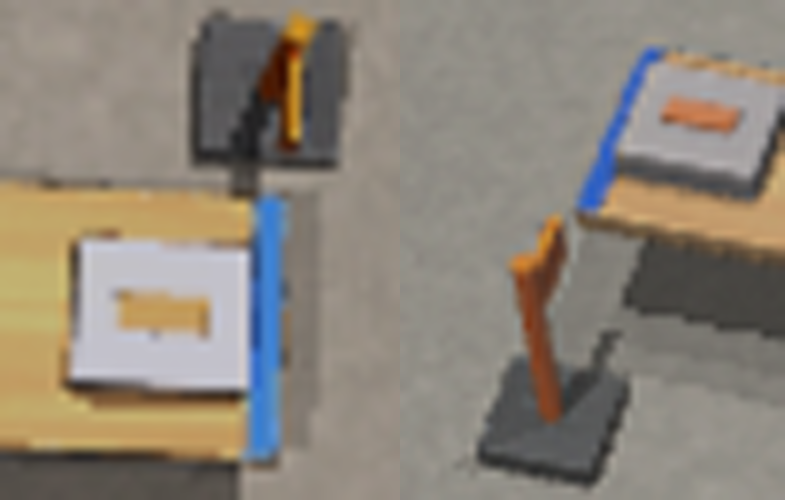

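Top view: the blue end (u≈282 at crop v 200) is nearly under the blade (u 285–302), with the board flat. I check the last 1–3 mm by projecting the pointer model into both views.

```bash
python3 - <<'E'
from h import *
ct,cs=cal("top"),cal("scene")
A=lambda p:(np.array(p)+[.5,.5]).round(1)
for n,P in [("tip86",(634,-213,86)),("tip95",(634,-213,95)),("post112",(659,-213.6,112)),("post95",(659,-213.6,95)),("base0",(659,-213.6,0)),("edge far",(617,-212,82)),("edge near",(527,-209.5,82))]:
    t=proj("",[P],ct)[0];s=proj("",[P],cs)[0]
    print(n,"topcrop",((t-[290,178]+.5)*10).round(0),"scenecrop",((s-[195,205]+.5)*7.6923+[400,0]).round(0))
a=cv2.imread('pics/s4.png')
for r in range(229,246,2): print(r,(a[r,208:222,2].astype(int)-a[r,208:222,0]))
b=a.astype(int)
for r in range(212,233,4): print(r,(b[r,214:232,0]-b[r,214:232,2]))
E
```

```text
tip86 topcrop [290. 148.] scenecrop [556. 229.]
tip95 topcrop [293. 143.] scenecrop [554. 215.]
post112 topcrop [299.  60.] scenecrop [530. 237.]
post95 topcrop [294.  70.] scenecrop [534. 263.]
base0 topcrop [267. 123.] scenecrop [560. 404.]
edge far topcrop [286. 199.] scenecrop [572. 203.]
edge near topcrop [279. 463.] scenecrop [639.  38.]
229 [  10   11   10   10   11   11   11   12   13    9  -34 -137 -144 -103]
231 [  10   11   11   12   13   10   10   10   12   -2  -99 -152 -124   14]
233 [ 11  11  11  10   9  19  99 105  17  13  42  34  32  55]
235 [ 10  12  10   8  18 110 140  47  30   8  12  12  11  13]
237 [  8   5   8  33  48 146  79  52  34   8   9  10   9  10]
239 [ 16  89 156 147 113  82  52  46  25   9   9   9   9   9]
241 [ 9 13 92 83 63 48 56 38  7  8 10 11 10 10]
243 [10 11 59 87 73 56 40 11  8 10 11 10 10 10]
245 [10 10 33 92 81 47  7  8  8  9 10 10 10 10]
212 [-10 -12 -12 -12 -11 -11 -11 -11 -12 -12 -16  -1  83 144  77 -29 -81 -73]
216 [-11 -11 -11 -12 -12 -12 -12 -12 -14   3 100 118  29  -8  -4  -2   0   0]
220 [ -11  -12  -11  -13  -12  -12  -13  -10   36  127   54  -10   -5   -3
   -9  -64  -87 -107]
224 [-11 -10 -11 -10 -12 -17   7 141 106  -6  -7  -4  -4  -2  -3  -4  -4  -3]
228 [-10 -11 -13 -13  -1  96 142 136  59 -74 -66 -53 -38 -22 -11  -9   2   2]
232 [-11 -33  -8 -12  15  27  15 -80 -90 -85 -87 -88 -88 -86 -85 -85 -88 -88]
```

The model matches in both views with the tip at y≈−213. The end is still ~1.5 mm (top) to 3.5 mm (scene) short, so one 2.3 mm move, then settle and check.

Converted, -2.5 mm is -0.005, -2 mm is -0.004.

Call:
move_tool(segments="0 -0.002 0 0 0 0\n0 -0.004 0 0 0 0\n0 -0.005 0 0 0 0\n0 -0.005 0 0 0 0\n0 -0.005 0 0 0 0\n0 -0.005 0 0 0 0\n0 -0.005 0 0 0 0\n0 -0.005 0 0 0 0")

```text
clock: 12.05
position: [583.3, 87.8, 108.0]
ee_rot: [0.016, 1.0, 0.002, 0.003]
contact_force: [0.3, 6.7, 5.4]
gripper_width: 19.0
grasp_force: 60.4
```

```bash
python3 - <<'E'
from h import *
t=snap("top","t5").astype(float);d=t[:,:,0]-t[:,:,2]
for r in range(200,223,4): print(r,d[r,313:323].astype(int))
s=arm.read_state();print(s['position'],s['contact_force'],s['wrist_torque'],s['grasp_force'],abs(s['joint_vel']).max())
E
```

```text
200 [-95 -95 -96  80 135 136 -28 -18 -17 -17]
204 [  8   8   9 139 135 135 -12 -18 -16 -16]
208 [  6   8   3 138 135  87 -17 -17 -15 -19]
212 [  9   9  32 134 135 103 -16 -16 -17 -19]
216 [  8   8  31 134 135  41 -17 -17 -18 -20]
220 [-91 -91  59 135 136 -17 -19 -18 -18 -20]
[583.35196473  87.7738531  107.97506186] [-0.21716097  7.42664301  5.61923393] [ 2.20620579  0.22767825 -0.1148233 ] 60.409002900123596 0.0015379471390869527
```

Edge is now at 318.15 px against a target of 318.05, so it is level. The tool has tilted slightly under the tipping moment, so I check how much to correct.

```bash
python3 go.py 583.3 87.8 107.4 -0.032
```

```text
at [583.4  87.8 108. ] d [0.1 0.  0.6] rot [0.004 0.006 0.   ] F [-0.2  7.4  5.6] t 12.1
```

Converted, 0.8 mm is 0.0016, 0.4 mm is 0.0008, 0.004 rad is 0.002.

Call:
move_tool(segments="0 0 0.0008 0.001 0 0\n0 0 0.0016 0.002 0 0\n0 0 0.0016 0.002 0 0\n0 0 0.0016 0.002 0 0\n0 0 0.0016 0.002 0 0\n0 0 0.0016 0.002 0 0")

```text
clock: 12.7
position: [583.4, 87.9, 107.5]
ee_rot: [0.016, 1.0, 0.0, 0.003]
contact_force: [0.1, 7.6, 6.9]
gripper_width: 19.5
grasp_force: 60.7
```

```bash
python3 - <<'E'
from h import *
t=snap("top","t6").astype(float);d=t[:,:,0]-t[:,:,2]
for r in range(200,223,4): print(r,d[r,313:323].astype(int))
s=arm.read_state();print(s['position'],s['ee_rot'],s['contact_force'],s['wrist_torque'],abs(s['joint_vel']).max())
E
```

```text
200 [-95 -96 -95  80 135 136 -29 -17 -17 -17]
204 [  9   8   9 139 135 136 -24 -17 -15 -16]
208 [  6   8   4 138 134  85 -18 -17 -15 -19]
212 [  8   9  33 140 135 104 -17 -15 -17 -19]
216 [  7   9  32 134 134  39 -17 -17 -18 -20]
220 [-90 -91  58 134 134 -12 -18 -17 -18 -19]
[583.41239676  87.85204216 107.49660004] [1.59000682e-02 9.99868234e-01 9.83811636e-05 3.26983104e-03] [-0.42528482  7.78580979  6.9516493 ] [ 2.27608354  0.44067767 -0.18555597] 0.0018857296252496332
```

The board is steady, level with the pointer and held, so I'm handing in.

```bash
python3 -c "
from bench import arm
print(arm.job_done())"
```

```text
the job is handed in; nothing more can be done
None
```

I pushed the lever to its stop, let it come fully back up, and slid the board out until its end was level with the pointer (about 1–2 mm by the cameras). I handed in at about 12.7 s, still holding the handle with the board flat and steady; the verdict wasn't shown.

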